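Set out the stirring station beside the photometer

ROBOT

A 6-joint arm with a two-finger parallel gripper is mounted at the origin on the work surface. World frame = base frame: x ahead of the robot, y to its left, z up, the work surface at z = 0. Lengths are in m, angles in rad, forces in N, time in s.
With the tool pointing down it reaches from about 0.275 to 0.725 m from the base axis. Payload 5.6 kg.
Tool frame: the origin (TCP) lies at the very end of the fingers, on their centre line; the grasp point (between the pads) lies 19 mm behind it; z points along the fingers, y is the line along which they close (so a half turn about z gives the same grasp; the last joint's range is limited). The gripper opens to 85 mm and grips with 20 to 120 N. Pads are 22 mm wide; open, the fingers measure 114 mm over their backs; the gripper's body (76 mm by 85 mm) begins 54 mm behind the grasp point. The pads swing forward as they close: fully open they stand 13 mm farther back than shut.
Start: joints at [1.579, 0.255, 0.108, 0, -1.424, -0.285], TCP at [0.15, 0.529, 0.205] pointing down, gripper open.
Joint ranges: [-2.95, 2.95], [-1.21, 1.97], [-1.09, 1.5], [-2.87, 1.71], [-2.94, -0.07], [-3.05, 3.05]. Speed limits (rad/s): [2.57, 2.57, 3.14, 3.14, 3.14, 3.14].

INTERFACE

Orientations are given as a rotation vector (axis times angle).
In Python, from workcell import get_obs, cams, bot gives the robot as it stands.
- The arm moves only by the tool drive_tool, never from a script. Its argument "motion" is a list of rows, each an object of numbers: "dx", "dy", "dz": the shift along the tool's x, y, z in m; "twist": the turn about the tool's z in rad; "claw": the finger opening in m, from 0 to 0.0854. In form: [{"dx": .., "dy": .., "dz": .., "twist": .., "claw": ..}, ...]. A call has 1 to 20 rows; each row is the pose to reach, as a shift and turn from the pose commanded when the call began, along the tool's axes at that moment; what a row does not reach only later rows make up. A row lasts 1/10 s, in which the tool goes at most 50 mm and 8.59 degrees, less where a joint would pass 70% of its speed; a pose out of reach is approached as far as the arm can. A call with a gripper value outside its range is refused whole. The fingers move at their own pace and stop on an object; "force" is the grip in N (left out, the last holds). Time passes only in rows, so rows that repeat a pose let the fingers close. It gives the time, the measured TCP pose, the force, the opening and the grip force at its end, in the units of the state.
- get_obs(): the state, without advancing time (a new reading comes with each control period).
- cams.capture(name): name is "side" or "top" or "wrist"; returns a dict with "color" (480x640x3 uint8, red, green, blue), "camera_matrix" (3x3 intrinsics, pixels), "rvec" (rotation vector, rad) and "tvec" (3), from world to camera coordinates, as OpenCV has them; the wrist camera has in their place "T_tool_cam" (4x4, takes a point from camera to tool coordinates, whose origin is the TCP and whose axes are the flange's). Camera axes: x right, y down, z forward; pixel columns grow to the right and rows downward; lengths in m; the calibration is good to about 2 mm. A picture is of the moment at which its call begins: read the wrist's pose just before it. There is no depth.
- bot.finish_job(): hands the job in; it is judged then, once.
The state is a dict: "clock": time; "q": joint angles; "joint_vel": joint speeds; "tau": joint torques, N m; "eef_pos": TCP position; "eef_rot": TCP orientation; "force": force on the tool from outside, world axes, zero at the start; "ft_torque": the same for the moment, N m; "finger_gap": opening from 0.0 (shut) to 1.0 (fully open); "grip_force": force on a finger pad.
Only numpy, scipy, OpenCV 4.12 (cv2) and the standard library are available. Lean on these libraries where they do the work, as an engineer would, in place of code of your own. Each camera call takes 0.05 s, during which the arm holds its last target. There are 200 camera calls.

TASK

Stand the white beaker in the middle of the stirrer's plate and centre the blue cover on its rim; stand the purple-capped jar midway between stirrer and orange tube rack, in line with their centres, and the amber bottle behind the middle of the rack (its long side away from the robot) with a gap of about 20 mm. Set everything down upright, do not drop it, and leave the green-capped jar, white bottle, dish and yellow box where they are.

Things in the scene. Friction and masses are not known exactly. Their poses are not given: they have to be found in the camera images.
- stirrer: Magnetic stirrer, fixed: grey square block 120 x 120 mm with a white round plate (100 mm across, thin grey ring marking its middle) whose top is 45 mm above the bench; black knob on the side towards the robot. Origin: centre of its underside; x points away from the robot (square to its sides), y to the left, z up.
- rack: Orange tube rack, fixed, 70 mm deep (x) by 100 mm wide (y), decks to 55 mm, seven purple-capped tubes with tops 88 mm above the bench. Origin: centre of its underside; x points away from the robot, out of its long back side, y left. Rack and stirrer stand side by side along their y axes, centres 240 mm apart, turned by the same small angle; either may be the left one.
- beaker: Origin: centre of its underside, z up. Loose, stands on the bench at the start. White open beaker, 52 mm outside diameter, 70 mm tall, straight 3 mm wall, about 70 g.
- cover: Origin: centre of its underside, z up. Loose, stands on the bench at the start. Bright blue round cover for the beaker: flat disc 64 mm across and 6 mm thick, flat underneath, with an upright blue knob 16 mm across from 6 to 28 mm above its underside. About 40 g.
- purple_jar: Origin: centre of its underside, z up. Loose, stands on the bench at the start. White jar with a purple screw cap: 48 mm diameter body, 54 mm tall, cap 49 mm across, 75 mm tall in all, about 120 g.
- amber_bottle: Origin: centre of its underside, z up. Loose, stands on the bench at the start. Brown (amber) bottle with a white cap: 48 mm diameter, straight up to 66 mm, then a shoulder, 28 mm cap up to 95 mm. About 150 g.
- green_jar: Origin: centre of its underside, z up. Loose, stands on the bench at the start. Bystander, to be left alone: same jar as the purple one but with a green cap, 49 mm across, 75 mm tall.
- white_bottle: Origin: centre of its underside, z up. Loose, stands on the bench at the start. Bystander, to be left alone: white bottle with a red cap, otherwise like the amber one, 48 mm across, 95 mm tall.
- dish: Origin: centre of its underside, z up. Loose, stands on the bench at the start. Bystander, to be left alone: flat pale closed round dish, 69 mm across, 17 mm tall.
- cuvette_box: Origin: centre of its underside, z up. Loose, stands on the bench at the start. Bystander, to be left alone: small yellow box with a grey lid, 52 x 62 mm, 36 mm tall.
Mind the look-alikes: they are no part of the job. There is more than one size of the rack; the one meant has the size given above.

How it is judged:
At the end, for the whole second after the job is handed in: Beaker on stirrer plate, within 15 mm of centre; cover flat on its rim, within 8 mm; purple jar midway between stirrer and rack, within 15 mm along and across; amber bottle 5 to 35 mm behind the rack, within 15 mm of its middle; all upright, at rest; bystanders upright, moved under 20 mm (z of beaker in the frame of stirrer between 0.041 and 0.049 m and horizontal distance between beaker and stirrer below 0.015 m and z of cover in the frame of beaker between 0.066 and 0.074 m and horizontal distance between cover and beaker below 0.008 m and horizontal distance between purple_jar and stirrer below 0.135 m and horizontal distance between purple_jar and rack below 0.135 m and height (world z) of each of purple_jar, amber_bottle below 0.006 m and x of purple_jar in the frame of stirrer between -0.015 and 0.015 m and x of amber_bottle in the frame of rack between 0.064 and 0.094 m and y of amber_bottle in the frame of rack between -0.015 and 0.015 m and angle between each of beaker, cover, purple_jar, amber_bottle, green_jar, white_bottle, dish, cuvette_box's own z axis and vertical below 0.1 rad and linear speed of each of beaker, cover, purple_jar, amber_bottle below 0.02 m/s and distance of each of green_jar, white_bottle, dish, cuvette_box from where it was at the start of the episode below 0.02 m); the robot touches nothing.
It fails at once if a bystander (green-capped jar, white bottle, dish, yellow box) is shifted by more than 20 mm or tipped ((distance of green_jar from where it was at the start of the episode above 0.02 m or angle between green_jar's own z axis and vertical above 0.4 rad) or (distance of white_bottle from where it was at the start of the episode above 0.02 m or angle between white_bottle's own z axis and vertical above 0.4 rad) or (distance of dish from where it was at the start of the episode above 0.02 m or angle between dish's own z axis and vertical above 0.4 rad) or (distance of cuvette_box from where it was at the start of the episode above 0.02 m or angle between cuvette_box's own z axis and vertical above 0.4 rad)).
It fails at once if a thing is dropped: let go more than 30 mm above the place where it belongs ((height (world z) of beaker above 0.075 m and contact force between beaker and the fingers below 0.01 N) or (height (world z) of cover above 0.145 m and contact force between cover and the fingers below 0.01 N) or (height (world z) of purple_jar above 0.03 m and contact force between purple_jar and the fingers below 0.01 N) or (height (world z) of amber_bottle above 0.03 m and contact force between amber_bottle and the fingers below 0.01 N)).
It also fails if it takes over 115 s, if anything falls off the work surface, if the arm or the gripper's body presses on something with over 40 N, if the wrist force passes 120 N, or if a joint passes its speed limit or range.

## Working session

There is one attempt and no reset: what is moved stays moved. The work goes in short steps, Python scripts to look and compute and a tool call to move; the robot and the scene stay as the last step left them, time stands still between calls to the robot, and variables do not carry over. Pictures are saved under pics/ and viewed, at most 14 in all, crops included, and the job is handed in when it is done.

Besides the shell and the picture viewer there is one more tool, called after "Emit:" by a JSON object that holds its "op" and its "data", one argument or row to a line. drive_tool: Moves the arm, as the interface text tells. Its arguments: {"type":"object","properties":{"motion":{"type":"array"},"force":{"type":"number"}},"required":["motion"]}

```bash
mkdir -p pics; ls; cat > h.py <<'E'
import numpy as np, cv2
from workcell import get_obs, cams, bot
def snap(n,f):
    o=get_obs(); c=cams.capture(n); cv2.imwrite('pics/'+f+'.png',c['color'][:,:,::-1])
    K=np.array(c['camera_matrix'])
    if n=='wrist':
        T=np.eye(4);T[:3,:3]=cv2.Rodrigues(np.array(o['eef_rot'],float))[0];T[:3,3]=o['eef_pos']
        T=T@np.array(c['T_tool_cam']); R=T[:3,:3]; C=T[:3,3]
    else:
        R=cv2.Rodrigues(np.array(c['rvec'],float))[0].T; C=-R@np.array(c['tvec'],float).ravel()
    np.savez('pics/'+f+'.npz',K=K,R=R,C=C)
    return c['color'],K,R,C
def load(f):
    d=np.load('pics/'+f+'.npz'); return cv2.imread('pics/'+f+'.png')[:,:,::-1],d['K'],d['R'],d['C']
def ray(K,R,uv): return R@np.linalg.inv(K)@np.array([uv[0],uv[1],1.])
def plane(K,R,C,uv,z):
    d=ray(K,R,uv); return C+d*(z-C[2])/d[2]
def proj(K,R,C,p):
    q=K@(R.T@(np.array(p,float)-C)); return q[:2]/q[2]
def tri(a,b):
    # a,b=(C,d)
    A=np.zeros((3,3));B=np.zeros(3)
    for C,d in(a,b):
        d=d/np.linalg.norm(d);M=np.eye(3)-np.outer(d,d);A+=M;B+=M@C
    return np.linalg.solve(A,B)
E
python3 - <<'E'
from h import *
for n in('side','top','wrist'):
    i,K,R,C=snap(n,n+'0'); print(n,C.round(3),R[:,2].round(2))
o=get_obs(); print(o)
E
```

```text
pics
side [0.272 0.516 0.698] [ 0.28 -0.59 -0.76]
top [ 0.299 -0.009  1.065] [ 0.2   0.   -0.98]
wrist [0.224 0.507 0.373] [-0.28  0.08 -0.96]
{'clock': 0.15, 'q': array([ 1.57859660e+00,  2.55585739e-01,  1.07327463e-01, -3.23277532e-04,
       -1.42389228e+00, -2.84622486e-01]), 'joint_vel': array([-4.23137654e-05, -1.79429342e-03,  3.47596211e-03,  1.84558736e-03,
        2.20256741e-04, -8.40087279e-04]), 'tau': array([-4.96751854e-04, -3.86941016e+01,  2.38081598e+01,  5.36657855e+00,
       -4.53968809e-03, -2.97760238e-06]), 'eef_pos': array([0.15015648, 0.52869671, 0.2045318 ]), 'eef_rot': array([ 3.11016452e+00, -4.33326905e-01, -1.86925927e-04]), 'force': array([-0.38843205,  0.3110534 , -0.28793236]), 'ft_torque': array([ 0.01920177, -0.01353748, -0.00282965]), 'grip_force': 0.0, 'finger_gap': 1.0000807051233462}
```

View pics/top0.png

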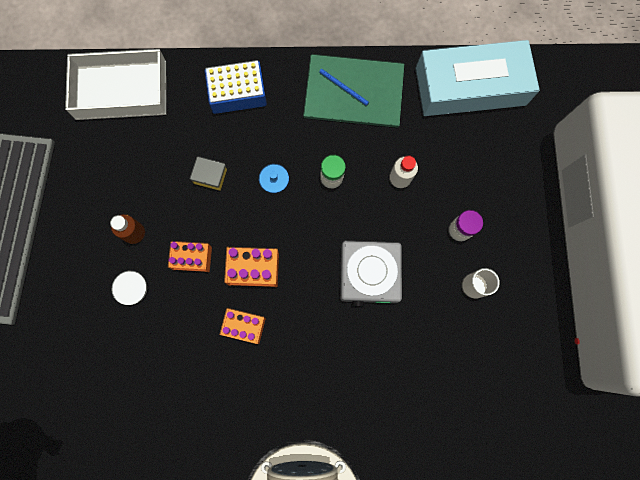

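View pics/side0.png

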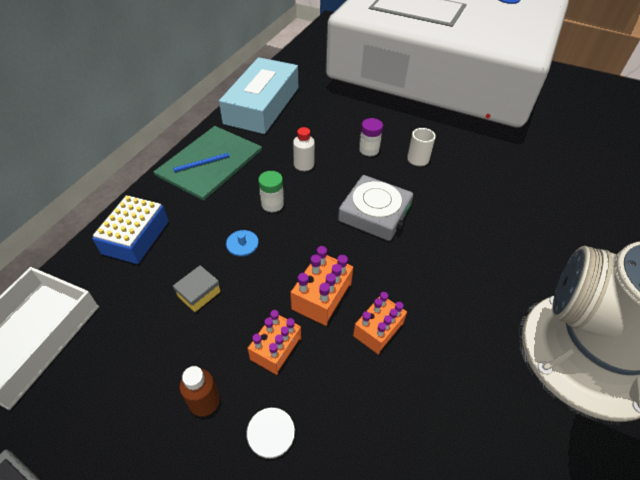

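Top view, x up and y left. The racks are at (189,256), (252,267) and (242,326). The big one at (252,267) has the described size.

| Thing | Chosen, pixel | Could be mistaken for |
|---|---|---|
| Beaker | (481,284), hollow white | dish (129,288) |
| Cover | (274,178), blue | blue box (235,85), pen (343,87) |
| Purple jar | (467,225) | rack tube caps; green jar (333,165) |
| Amber bottle | (124,228) | white bottle (404,172) |

The side view has the same things: beaker (421,147), cover (242,243), purple jar (371,137), amber (200,390), stirrer plate (377,199) and big rack (322,285).

```bash
cat > m.py <<'E'
from h import *
def blobs(img,f,amin=25):
    hsv=cv2.cvtColor(np.ascontiguousarray(img),cv2.COLOR_RGB2HSV).astype(int)
    m=f(hsv[...,0],hsv[...,1],hsv[...,2]).astype(np.uint8)
    n,l,s,c=cv2.connectedComponentsWithStats(m)
    return [(c[k],s[k],l==k) for k in range(1,n) if s[k][4]>=amin]
def near(bl,uv): return min(bl,key=lambda b:np.hypot(*(b[0]-uv)))
F=dict(purple=lambda h,s,v:(h>135)&(h<160)&(s>120)&(v>50),
 blue=lambda h,s,v:(h>98)&(h<112)&(s>120)&(v>120),
 orange=lambda h,s,v:(h>5)&(h<18)&(s>150)&(v>140),
 white=lambda h,s,v:(s<40)&(v>190),
 amber=lambda h,s,v:(h<16)&(s>120)&(v>25)&(v<150),
 grey=lambda h,s,v:(s<40)&(v>90))
E
python3 - <<'E'
from m import *
T=load('top0');S=load('side0')
cand=dict(cover=('blue',(274,178),(242,243)),pcap=('purple',(470,222),(371,127)),
 plate=('white',(372,271),(377,199)),acap=('white',(119,222),(194,377)),beaker=('grey',(481,284),(421,147)),
 rack=('orange',(252,267),(322,285)))
for n,(c,a,b) in cand.items():
    A=near(blobs(T[0],F[c]),a);B=near(blobs(S[0],F[c]),b)
    X=tri((T[3],ray(T[1],T[2],A[0])),(S[3],ray(S[1],S[2],B[0])))
    print(n,A[0].round(1),A[1],B[0].round(1),B[1],X.round(4))
# rotation/size: stirrer & rack contour
for n,c,a in(('stirrer','grey',(372,271)),('rack','orange',(252,267))):
    A=near(blobs(T[0],F[c]),a)
    cs,_=cv2.findContours(A[2].astype(np.uint8),0,2); r=cv2.minAreaRect(cs[0]); print(n,r)
    for p in cv2.boxPoints(r): print(p, plane(*T[1:],p,.045 if n=='stirrer' else .055).round(4))
# top plane casts
for n,uv,z in(('pcap',near(blobs(T[0],F['purple']),(470,222))[0],.072),('acap',near(blobs(T[0],F['white']),(119,222))[0],.092),('cover',near(blobs(T[0],F['blue']),(274,178))[0],.006),('plate',near(blobs(T[0],F['white']),(372,271))[0],.045)): print(n,plane(*T[1:],uv,z).round(4))
t=T[0]
def crop(x,y,r=28): return cv2.resize(np.ascontiguousarray(t[y-r:y+r,x-r:x+r]),(260,260),interpolation=cv2.INTER_CUBIC)
g=np.vstack([np.hstack([crop(481,284),crop(274,178),crop(467,225)]),np.hstack([crop(124,228),crop(252,267,33),crop(372,271,36)])])
cv2.imwrite('pics/crop0.png',g[:,:,::-1])
E
```

```text
cover [273.5 178. ] [259 164  30  29 653] [241.7 242.3] [226 230  32  26 657] [0.6496 0.0588 0.0018]
pcap [469.8 222.2] [457 210  26  26 522] [371.7 126.5] [361 118  22  19 340] [ 0.5329 -0.3348  0.0653]
plate [371.9 269.9] [ 347  245   51   51 1894] [376.9 198.4] [ 353  181   49   36 1342] [ 0.4424 -0.1405  0.0424]
acap [117.6 222.1] [111 216  14  14 151] [192.  375.6] [183 366  19  20 296] [0.5334 0.3546 0.0922]
beaker [480.9 283.1] [463 268  37  30 825] [420.9 146. ] [408 128  28  38 814] [ 0.4151 -0.3581  0.0344]
rack [251.3 267.9] [ 225  247   53   39 1225] [320.  292.6] [ 291  255   62   70 1885] [0.4538 0.1032 0.0139]
stirrer ((371.5, 271.0), (60.0, 59.0), 90.0)
[342. 241.] [ 0.5019 -0.082   0.045 ]
[401. 241.] [ 0.5007 -0.2006  0.045 ]
[401. 301.] [ 0.3806 -0.195   0.045 ]
[342. 301.] [ 0.3817 -0.0792  0.045 ]
rack ((250.72789001464844, 266.5303039550781), (51.37208938598633, 37.21770477294922), 2.385944128036499)
[224.28941 284.05368] [0.4161 0.1514 0.055 ]
[225.83882 246.86827] [0.4903 0.15   0.055 ]
[277.16638 249.00693] [0.485  0.0478 0.055 ]
[275.61694 286.19232] [0.411  0.0508 0.055 ]
pcap [ 0.5317 -0.3326  0.072 ]
acap [0.5342 0.355  0.092 ]
cover [0.6486 0.0586 0.006 ]
plate [ 0.4427 -0.1401  0.045 ]
```

View pics/crop0.png

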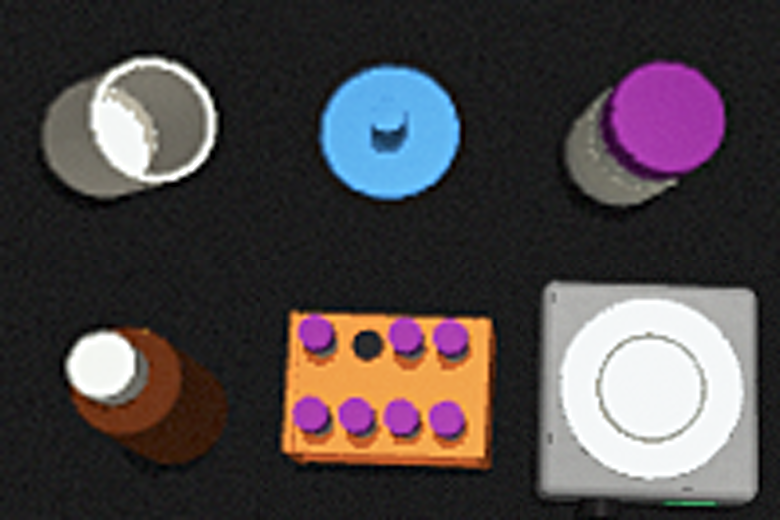

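The crops confirm the choices: beaker open and white (rim at crop (154,120)), cover a blue disc with knob, jar cap purple, bottle amber with a white cap, rack with 7 tubes and one empty hole, stirrer plate with its ring. First I move to a mid-waypoint and straighten the tool.

Emit:
{"op": "drive_tool", "data": {
  "motion": [
    {"dx": 0.406, "dy": 0.332, "dz": -0.045, "twist": -0.276, "claw": 0.085},
    {"dx": 0.406, "dy": 0.332, "dz": -0.045, "twist": -0.276},
    {"dx": 0.406, "dy": 0.332, "dz": -0.045, "twist": -0.276},
    {"dx": 0.406, "dy": 0.332, "dz": -0.045, "twist": -0.276},
    {"dx": 0.406, "dy": 0.332, "dz": -0.045, "twist": -0.276},
    {"dx": 0.406, "dy": 0.332, "dz": -0.045, "twist": -0.276},
    {"dx": 0.406, "dy": 0.332, "dz": -0.045, "twist": -0.276},
    {"dx": 0.406, "dy": 0.332, "dz": -0.045, "twist": -0.276},
    {"dx": 0.406, "dy": 0.332, "dz": -0.045, "twist": -0.276},
    {"dx": 0.406, "dy": 0.332, "dz": -0.045, "twist": -0.276},
    {"dx": 0.406, "dy": 0.332, "dz": -0.045, "twist": -0.276},
    {"dx": 0.406, "dy": 0.332, "dz": -0.045, "twist": -0.276},
    {"dx": 0.406, "dy": 0.332, "dz": -0.045, "twist": -0.276},
    {"dx": 0.406, "dy": 0.332, "dz": -0.045, "twist": -0.276},
    {"dx": 0.406, "dy": 0.332, "dz": -0.045, "twist": -0.276},
    {"dx": 0.406, "dy": 0.332, "dz": -0.045, "twist": -0.276}
  ]
}}

```text
invalid input at $.motion[1]: expected keys dx, dy, dz, twist, claw
```

```bash
cat > w.py <<'E'
import sys
from m import *
i,K,R,C=snap('wrist',sys.argv[1]); o=get_obs(); print(o['clock'],o['eef_pos'].round(4),o['eef_rot'].round(3),o['q'].round(2),'cam',C.round(3))
E
python3 w.py w1; python3 - <<'E'
from m import *
T=load('top0'); print('rim',plane(*T[1:],(486.2,281.8),.07))
i,K,R,C=load('w1')
for n,p in dict(rack=(.4533,.0995,.055),stir=(.4425,-.1403,.045),cover=(.649,.0588,.006)).items(): print(n,proj(K,R,C,p).round())
E
```

```text
0.2 [0.1502 0.5288 0.2046] [ 3.11  -0.433 -0.   ] [ 1.58  0.26  0.11 -0.   -1.42 -0.28] cam [0.224 0.507 0.373]
rim [ 0.41387338 -0.35632935  0.07      ]
rack [ 982. -588.]
stir [1490. -732.]
cover [  993. -1080.]
```

View pics/w1.png

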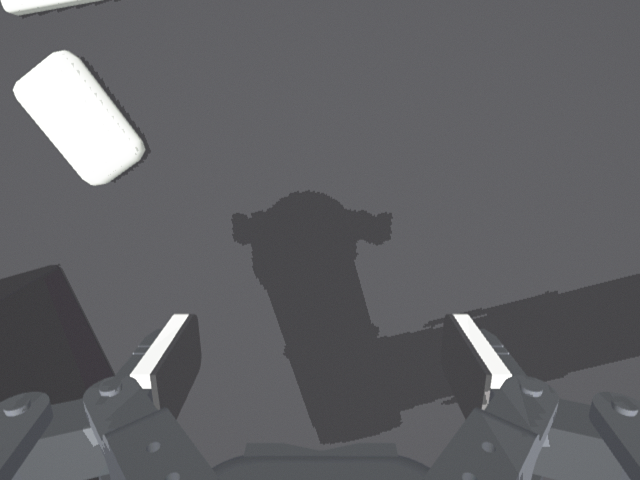

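The move was refused because every row needs all keys, so this picture still shows the start pose: fingers at (185,320) and (460,320), bare floor and a stray white thing at (80,115). I'm resending with full rows.

Emit:
{"op": "drive_tool", "data": {
  "motion": [
    {"dx": 0.406, "dy": 0.332, "dz": -0.045, "twist": -0.276, "claw": 0.085},
    {"dx": 0.406, "dy": 0.332, "dz": -0.045, "twist": -0.276, "claw": 0.085},
    {"dx": 0.406, "dy": 0.332, "dz": -0.045, "twist": -0.276, "claw": 0.085},
    {"dx": 0.406, "dy": 0.332, "dz": -0.045, "twist": -0.276, "claw": 0.085},
    {"dx": 0.406, "dy": 0.332, "dz": -0.045, "twist": -0.276, "claw": 0.085},
    {"dx": 0.406, "dy": 0.332, "dz": -0.045, "twist": -0.276, "claw": 0.085},
    {"dx": 0.406, "dy": 0.332, "dz": -0.045, "twist": -0.276, "claw": 0.085},
    {"dx": 0.406, "dy": 0.332, "dz": -0.045, "twist": -0.276, "claw": 0.085},
    {"dx": 0.406, "dy": 0.332, "dz": -0.045, "twist": -0.276, "claw": 0.085},
    {"dx": 0.406, "dy": 0.332, "dz": -0.045, "twist": -0.276, "claw": 0.085},
    {"dx": 0.406, "dy": 0.332, "dz": -0.045, "twist": -0.276, "claw": 0.085},
    {"dx": 0.406, "dy": 0.332, "dz": -0.045, "twist": -0.276, "claw": 0.085},
    {"dx": 0.406, "dy": 0.332, "dz": -0.045, "twist": -0.276, "claw": 0.085},
    {"dx": 0.406, "dy": 0.332, "dz": -0.045, "twist": -0.276, "claw": 0.085},
    {"dx": 0.406, "dy": 0.332, "dz": -0.045, "twist": -0.276, "claw": 0.085},
    {"dx": 0.406, "dy": 0.332, "dz": -0.045, "twist": -0.276, "claw": 0.085}
  ]
}}

```text
clock: 1.8
eef_pos: [0.4497, 0.0995, 0.2503]
eef_rot: [-3.141, -0.001, -0.0]
force: [0.2, -0.0, 0.0]
finger_gap: 0.993
grip_force: 0.0
```

```bash
python3 w.py w2; python3 - <<'E'
from m import *
i,K,R,C=load('w2')
for n,p in dict(rack=(.4533,.0995,.055),stir=(.4425,-.1403,.045),cover=(.649,.0588,.006)).items(): print(n,proj(K,R,C,p).round())
for c in('blue','orange'):
  for b in blobs(i,F[c],200): print(c,b[0].round(1),b[1],plane(K,R,C,b[0],.003 if c=='blue' else .055).round(4))
E
```

```text
1.85 [0.4498 0.0994 0.2503] [-3.141e+00 -1.000e-03 -0.000e+00] [ 0.56  0.07 -0.01 -0.   -1.5   1.01] cam [0.527 0.098 0.419]
rack [319. 198.]
stir [579. 208.]
cover [366. -37.]
orange [18.2 97.4] [   0   71   34   55 1040] [0.538  0.3485 0.055 ]
orange [211.9 160.2] [135 133  95  67 677] [0.4866 0.1919 0.055 ]
orange [322.1 155.3] [265 150 116  22 292] [0.4907 0.0965 0.055 ]
orange [310.  209.1] [ 265  186  112   52 2400] [0.4433 0.1072 0.055 ]
orange [297.4 284.4] [ 261  264   85   62 1283] [0.3702 0.1197 0.055 ]
```

Emit:
{"op": "drive_tool", "data": {
  "motion": [
    {"dx": -0.035, "dy": 0.38, "dz": 0, "twist": 0, "claw": 0.085},
    {"dx": -0.035, "dy": 0.38, "dz": 0, "twist": 0, "claw": 0.085},
    {"dx": -0.035, "dy": 0.38, "dz": 0, "twist": 0, "claw": 0.085},
    {"dx": -0.035, "dy": 0.38, "dz": 0, "twist": 0, "claw": 0.085},
    {"dx": -0.035, "dy": 0.38, "dz": 0, "twist": 0, "claw": 0.085},
    {"dx": -0.035, "dy": 0.38, "dz": 0, "twist": 0, "claw": 0.085},
    {"dx": -0.035, "dy": 0.38, "dz": 0, "twist": 0, "claw": 0.085},
    {"dx": -0.035, "dy": 0.38, "dz": 0, "twist": 0, "claw": 0.085},
    {"dx": -0.035, "dy": 0.38, "dz": 0, "twist": 0, "claw": 0.085},
    {"dx": -0.035, "dy": 0.38, "dz": 0, "twist": 0, "claw": 0.085},
    {"dx": -0.035, "dy": 0.38, "dz": 0, "twist": 0, "claw": 0.085},
    {"dx": -0.035, "dy": 0.38, "dz": 0, "twist": 0, "claw": 0.085}
  ]
}}

```text
clock: 3.05
eef_pos: [0.4152, -0.2802, 0.2505]
eef_rot: [3.142, 0.002, 0.001]
force: [0.1, 0.3, 0.0]
finger_gap: 0.995
grip_force: 0.0
```

```bash
python3 w.py w3; python3 - <<'E'
from m import *
i,K,R,C=load('w3')
print(proj(K,R,C,(.414,-.357,.07)),proj(K,R,C,(.5325,-.3335,.075)))
for c in('purple','white','grey'):
  for b in blobs(i,F[c],300): print(c,b[0].round(1),b[1],plane(K,R,C,b[0],.07).round(4))
E
```

```text
3.1 [ 0.4151 -0.2802  0.2505] [3.141e+00 2.000e-03 1.000e-03] [-0.28  0.15  0.09 -0.   -1.51  1.85] cam [ 0.492 -0.282  0.419]
[407.97501423 207.06567802] [388.23856979  56.44872092]
purple [390.3  55.5] [ 358   21   65   70 3551] [ 0.5338 -0.3358  0.07  ]
white [166.6 153. ] [   97    97   135   126 13483] [ 0.4596 -0.1547  0.07  ]
white [403.1 200.6] [ 377  166   63   69 2664] [ 0.4197 -0.3525  0.07  ]
grey [611.4 252.3] [  560     0    80   404 18097] [ 0.373  -0.5403  0.07  ]
grey [363.1  77. ] [353  43  38  51 307] [ 0.5182 -0.3152  0.07  ]
grey [170.3 162.6] [   96    95   145   137 17959] [ 0.4517 -0.1569  0.07  ]
grey [404.1 199.6] [ 370  165   70   70 3658] [ 0.4205 -0.3533  0.07  ]
grey [157.6 350.3] [ 131  314   58   74 1242] [ 0.2737 -0.1257  0.07  ]
grey [483.2 350.1] [ 453  314   58   74 1241] [ 0.2739 -0.4379  0.07  ]
```

View pics/w3.png

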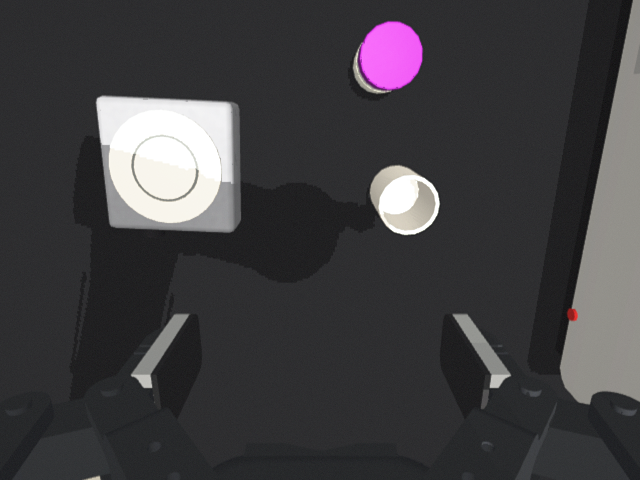

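The wrist picture shows the beaker rim centred at (408,204), the jar cap at (390,55) and the plate centre at (165,166). These agree with the top and side measurements to about 3 mm. Next: grasp the beaker.

Emit:
{"op": "drive_tool", "data": {
  "motion": [
    {"dx": 0, "dy": 0.077, "dz": 0.0, "twist": 0, "claw": 0.085},
    {"dx": 0, "dy": 0.077, "dz": 0.04, "twist": 0, "claw": 0.085},
    {"dx": 0, "dy": 0.077, "dz": 0.08, "twist": 0, "claw": 0.085},
    {"dx": 0, "dy": 0.077, "dz": 0.12, "twist": 0, "claw": 0.085},
    {"dx": 0, "dy": 0.077, "dz": 0.15, "twist": 0, "claw": 0.085},
    {"dx": 0, "dy": 0.077, "dz": 0.18, "twist": 0, "claw": 0.085},
    {"dx": 0, "dy": 0.077, "dz": 0.205, "twist": 0, "claw": 0.085},
    {"dx": 0, "dy": 0.077, "dz": 0.22, "twist": 0, "claw": 0.085},
    {"dx": 0, "dy": 0.077, "dz": 0.225, "twist": 0, "claw": 0.085},
    {"dx": 0, "dy": 0.077, "dz": 0.225, "twist": 0, "claw": 0.085},
    {"dx": 0, "dy": 0.077, "dz": 0.225, "twist": 0, "claw": 0.04},
    {"dx": 0, "dy": 0.077, "dz": 0.225, "twist": 0, "claw": 0.04},
    {"dx": 0, "dy": 0.077, "dz": 0.225, "twist": 0, "claw": 0.04},
    {"dx": 0, "dy": 0.077, "dz": 0.225, "twist": 0, "claw": 0.04},
    {"dx": 0, "dy": 0.077, "dz": 0.225, "twist": 0, "claw": 0.04},
    {"dx": 0, "dy": 0.077, "dz": 0.225, "twist": 0, "claw": 0.04},
    {"dx": 0, "dy": 0.077, "dz": 0.225, "twist": 0, "claw": 0.04},
    {"dx": 0, "dy": 0.077, "dz": 0.225, "twist": 0, "claw": 0.04}
  ],
  "force": 40
}}

```text
clock: 4.9
eef_pos: [0.4157, -0.3585, 0.0267]
eef_rot: [3.14, -0.001, 0.004]
force: [-0.5, 1.9, 6.2]
finger_gap: 0.594
grip_force: 41.1
```

```bash
python3 - <<'E'
from m import *
K,R,C=load('w3')[1:]
for z in(.045,): print(plane(K,R,C,(165,166),z), plane(K,R,C,(408,204),.07))
# two-view plate height and jar cap with top view
T=load('top0')
print(tri((C,ray(K,R,(165,166))),(T[3],ray(T[1],T[2],(371.9,269.9)))))
print(tri((C,ray(K,R,(390.3,55.5))),(T[3],ray(T[1],T[2],(469.8,222.2)))))
E
```

```text
[ 0.44583368 -0.142903    0.045     ] [ 0.41668377 -0.35685315  0.07      ]
[ 0.44432616 -0.14062722  0.03791597]
[ 0.53550189 -0.33800257  0.05577466]
```

Emit:
{"op": "drive_tool", "data": {
  "motion": [
    {"dx": 0, "dy": 0, "dz": -0.04, "twist": 0, "claw": 0.04},
    {"dx": 0, "dy": 0, "dz": -0.08, "twist": 0, "claw": 0.04},
    {"dx": 0, "dy": 0, "dz": -0.11, "twist": 0, "claw": 0.04},
    {"dx": 0.005, "dy": -0.04, "dz": -0.11, "twist": 0, "claw": 0.04},
    {"dx": 0.01, "dy": -0.08, "dz": -0.11, "twist": 0, "claw": 0.04},
    {"dx": 0.015, "dy": -0.12, "dz": -0.11, "twist": 0, "claw": 0.04},
    {"dx": 0.02, "dy": -0.16, "dz": -0.11, "twist": 0, "claw": 0.04},
    {"dx": 0.025, "dy": -0.195, "dz": -0.11, "twist": 0, "claw": 0.04},
    {"dx": 0.028, "dy": -0.217, "dz": -0.11, "twist": 0, "claw": 0.04},
    {"dx": 0.028, "dy": -0.217, "dz": -0.11, "twist": 0, "claw": 0.04},
    {"dx": 0.028, "dy": -0.217, "dz": -0.11, "twist": 0, "claw": 0.04},
    {"dx": 0.028, "dy": -0.217, "dz": -0.08, "twist": 0, "claw": 0.04},
    {"dx": 0.028, "dy": -0.217, "dz": -0.06, "twist": 0, "claw": 0.04},
    {"dx": 0.028, "dy": -0.217, "dz": -0.052, "twist": 0, "claw": 0.04},
    {"dx": 0.028, "dy": -0.217, "dz": -0.048, "twist": 0, "claw": 0.04},
    {"dx": 0.028, "dy": -0.217, "dz": -0.046, "twist": 0, "claw": 0.04},
    {"dx": 0.028, "dy": -0.217, "dz": -0.046, "twist": 0, "claw": 0.04}
  ]
}}

```text
clock: 6.6
eef_pos: [0.4437, -0.1416, 0.072]
eef_rot: [3.141, -0.001, 0.003]
force: [0.5, 0.6, -1.1]
finger_gap: 0.594
grip_force: 42.4
```

Emit:
{"op": "drive_tool", "data": {
  "motion": [
    {"dx": 0, "dy": 0, "dz": 0.001, "twist": 0, "claw": 0.04},
    {"dx": 0, "dy": 0, "dz": 0.002, "twist": 0, "claw": 0.04},
    {"dx": 0, "dy": 0, "dz": 0.002, "twist": 0, "claw": 0.04}
  ]
}}

```text
clock: 6.9
eef_pos: [0.4447, -0.1416, 0.0717]
eef_rot: [3.14, 0.0, 0.007]
force: [-1.3, 2.1, 10.9]
finger_gap: 0.595
grip_force: 43.3
```

Emit:
{"op": "drive_tool", "data": {
  "motion": [
    {"dx": 0, "dy": 0, "dz": 0, "twist": 0, "claw": 0.065},
    {"dx": 0, "dy": 0, "dz": 0, "twist": 0, "claw": 0.085},
    {"dx": 0, "dy": 0, "dz": 0, "twist": 0, "claw": 0.085},
    {"dx": 0, "dy": 0, "dz": 0, "twist": 0, "claw": 0.085},
    {"dx": 0, "dy": 0, "dz": -0.03, "twist": 0, "claw": 0.085},
    {"dx": 0, "dy": 0, "dz": -0.07, "twist": 0, "claw": 0.085},
    {"dx": 0, "dy": 0, "dz": -0.12, "twist": 0, "claw": 0.085},
    {"dx": 0, "dy": 0, "dz": -0.16, "twist": 0, "claw": 0.085},
    {"dx": 0, "dy": 0, "dz": -0.18, "twist": 0, "claw": 0.085},
    {"dx": 0, "dy": 0, "dz": -0.18, "twist": 0, "claw": 0.085},
    {"dx": 0, "dy": 0, "dz": -0.18, "twist": 0, "claw": 0.085}
  ]
}}

```text
clock: 8.0
eef_pos: [0.4428, -0.141, 0.2487]
eef_rot: [-3.141, 0.001, 0.0]
force: [0.7, 0.8, -1.2]
finger_gap: 0.996
grip_force: 0.0
```

```bash
python3 w.py w4;python3 - <<'E'
from h import *
snap('top','top1'); i,K,R,C=load('w4')
print(proj(K,R,C,(.444,-.141,.115)),proj(K,R,C,(.444,-.141,.045)))
E
```

```text
8.05 [ 0.4424 -0.141   0.248 ] [-3.141e+00  1.000e-03  3.000e-03] [ 0.03  0.08 -0.   -0.   -1.5   1.54] cam [ 0.52  -0.143  0.417]
[318.35980954 217.52124225] [318.75240651 198.78146962]
```

View pics/w4.png

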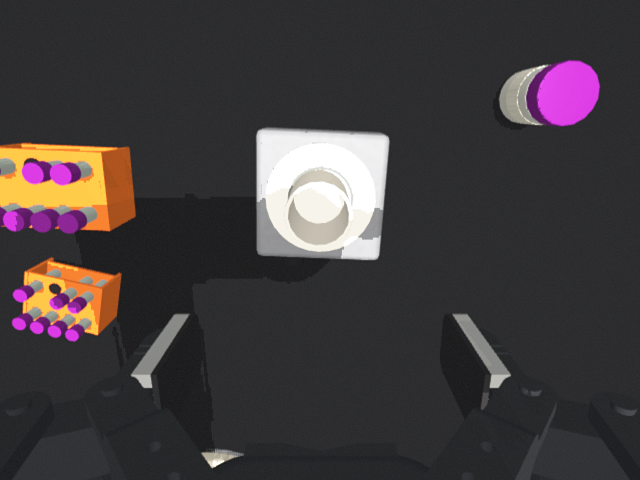

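The wrist picture shows the beaker standing upright: rim centre (318,214), plate centre (321,197). That puts it within about 3 mm of the plate's middle. Next is the cover.

Emit:
{"op": "drive_tool", "data": {
  "motion": [
    {"dx": 0.2, "dy": -0.2, "dz": 0, "twist": 0, "claw": 0.085},
    {"dx": 0.2, "dy": -0.2, "dz": 0, "twist": 0, "claw": 0.085},
    {"dx": 0.2, "dy": -0.2, "dz": 0, "twist": 0, "claw": 0.085},
    {"dx": 0.2, "dy": -0.2, "dz": 0, "twist": 0, "claw": 0.085},
    {"dx": 0.2, "dy": -0.2, "dz": 0, "twist": 0, "claw": 0.085},
    {"dx": 0.2, "dy": -0.2, "dz": 0, "twist": 0, "claw": 0.085},
    {"dx": 0.2, "dy": -0.2, "dz": 0, "twist": 0, "claw": 0.05},
    {"dx": 0.2, "dy": -0.2, "dz": 0, "twist": 0, "claw": 0.05},
    {"dx": 0.2, "dy": -0.2, "dz": 0, "twist": 0, "claw": 0.05},
    {"dx": 0.2, "dy": -0.2, "dz": 0, "twist": 0, "claw": 0.05}
  ]
}}

```text
clock: 9.1
eef_pos: [0.6426, 0.0577, 0.2498]
eef_rot: [3.142, -0.003, 0.001]
force: [-0.4, -0.5, 0.7]
finger_gap: 0.584
grip_force: 0.0
```

```bash
python3 w.py w5;python3 - <<'E'
from m import *
i,K,R,C=load('w5');T=load('top0')
b=near(blobs(i,F['blue'],300),(330,200)); cs,_=cv2.findContours(b[2].astype(np.uint8),0,2); e=cv2.fitEllipse(max(cs,key=len)); print(b[0],b[1],e)
print(plane(K,R,C,e[0],.006),tri((C,ray(K,R,e[0])),(T[3],ray(T[1],T[2],(273.5,178)))))
cv2.imwrite('pics/w5c.png',cv2.resize(np.ascontiguousarray(i[130:290,220:420,::-1]),(600,480)))
E
```

```text
9.15 [0.6426 0.0577 0.2499] [-3.141e+00  3.000e-03 -1.000e-03] [ 0.33  0.45  0.5   0.   -1.62  1.24] cam [0.719 0.056 0.418]
[314.05011933 195.71121718] [ 289  152   64   64 1257] ((321.2043762207031, 181.45217895507812), (60.89908218383789, 62.31513977050781), 84.37413787841797)
[0.65331907 0.05525992 0.006     ] [ 0.65170829  0.05720328 -0.00237691]
```

View pics/w5c.png

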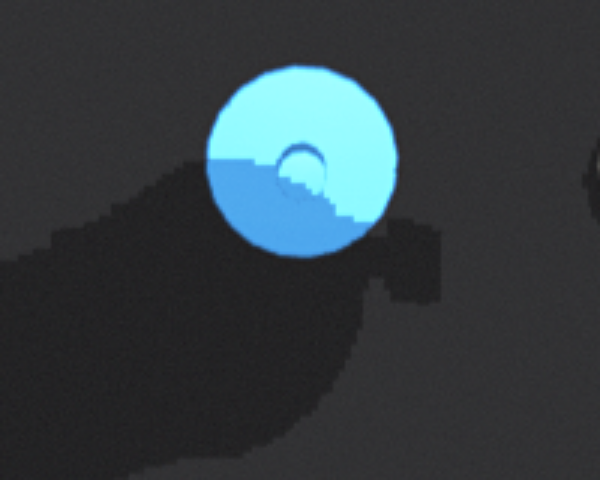

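Disc centre is at crop (302,161), full-frame (320.7,183.7), with the knob on it at crop (301,173). That gives (0.651, 0.056), so I'll grasp the knob there.

Emit:
{"op": "drive_tool", "data": {
  "motion": [
    {"dx": 0.008, "dy": 0.001, "dz": 0.04, "twist": 0, "claw": 0.05},
    {"dx": 0.008, "dy": 0.001, "dz": 0.08, "twist": 0, "claw": 0.05},
    {"dx": 0.008, "dy": 0.001, "dz": 0.12, "twist": 0, "claw": 0.05},
    {"dx": 0.008, "dy": 0.001, "dz": 0.16, "twist": 0, "claw": 0.05},
    {"dx": 0.008, "dy": 0.001, "dz": 0.19, "twist": 0, "claw": 0.05},
    {"dx": 0.008, "dy": 0.001, "dz": 0.215, "twist": 0, "claw": 0.05},
    {"dx": 0.008, "dy": 0.001, "dz": 0.23, "twist": 0, "claw": 0.05},
    {"dx": 0.008, "dy": 0.001, "dz": 0.239, "twist": 0, "claw": 0.05},
    {"dx": 0.008, "dy": 0.001, "dz": 0.239, "twist": 0, "claw": 0.05},
    {"dx": 0.008, "dy": 0.001, "dz": 0.239, "twist": 0, "claw": 0.05},
    {"dx": 0.008, "dy": 0.001, "dz": 0.239, "twist": 0, "claw": 0.005},
    {"dx": 0.008, "dy": 0.001, "dz": 0.239, "twist": 0, "claw": 0.005},
    {"dx": 0.008, "dy": 0.001, "dz": 0.239, "twist": 0, "claw": 0.005},
    {"dx": 0.008, "dy": 0.001, "dz": 0.239, "twist": 0, "claw": 0.005},
    {"dx": 0.008, "dy": 0.001, "dz": 0.239, "twist": 0, "claw": 0.005},
    {"dx": 0.008, "dy": 0.001, "dz": 0.239, "twist": 0, "claw": 0.005},
    {"dx": 0.008, "dy": 0.001, "dz": 0.239, "twist": 0, "claw": 0.005},
    {"dx": 0.008, "dy": 0.001, "dz": 0.239, "twist": 0, "claw": 0.005}
  ],
  "force": 30
}}

```text
clock: 10.95
eef_pos: [0.651, 0.0576, 0.0101]
eef_rot: [3.142, -0.001, -0.0]
force: [-0.7, 0.1, -0.6]
finger_gap: 0.058
grip_force: 0.0
```

```bash
python3 - <<'E'
from h import *
i,K,R,C=snap('side','side1'); print(proj(K,R,C,(.651,.0576,.01)))
j,*_=snap('wrist','w6')
u,v=map(int,proj(K,R,C,(.651,.0576,.03)))
a=cv2.resize(np.ascontiguousarray(i[v-60:v+60,u-50:u+50]),(400,480)); b=cv2.resize(j[120:420,195:445].copy(),(400,480))
cv2.imwrite('pics/g6.png',np.hstack([a,b])[:,:,::-1])
E
```

```text
[240.72181582 238.98525335]
```

View pics/g6.png

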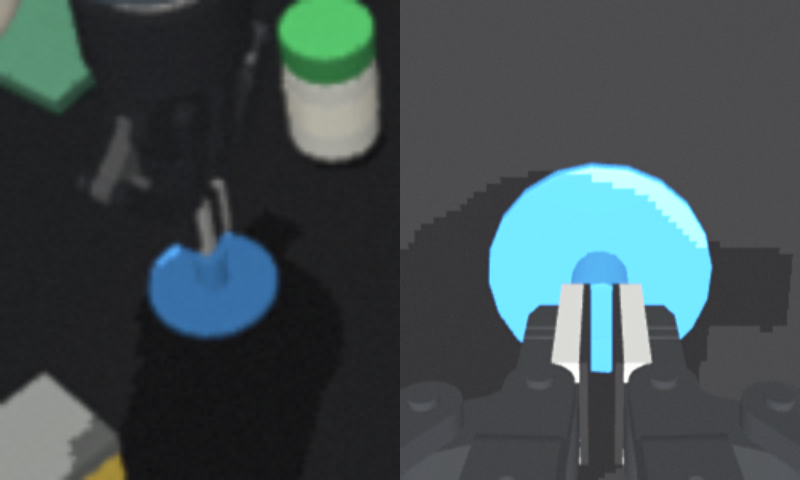

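```bash
python3 - <<'E'
from h import *
S=load('side1');W=load('w6')
print(proj(*W[1:],(.651,.0576,.01)),proj(*W[1:],(.662,.0576,.01)),proj(*W[1:],(.662,.0576,.028)))
u,v=map(int,proj(*S[1:],(.651,.0576,.03))); 
ps=(u-50+210/4,v-60+252/4); print(u,v,ps, [proj(*S[1:],(.651,.0576,z)).round(1) for z in(.006,.01,.02,.028)])
print(tri((S[3],ray(S[1],S[2],ps)),(W[3],ray(W[1],W[2],(320,297)))))
# knob top in wrist: right-image knob arc top (600,252)
for z in(.006,.02,.028): print(z,plane(*W[1:],(320,120+252*.625),z),plane(*W[1:],(320,120+163*.625),z))
E
```

```text
[316.87186729 293.83310893] [316.7695066 270.6417454] [316.39555834 287.38601139]
239 232 (241.5, 235.0) [array([240.9, 240.3]), array([240.7, 239. ]), array([240.2, 235.7]), array([239.7, 233.1])]
[0.65177833 0.05478549 0.01742671]
0.006 [0.65714093 0.05620675 0.006     ] [0.6828537  0.05616009 0.006     ]
0.02 [0.66289725 0.05618603 0.02      ] [0.68652184 0.05614316 0.02      ]
0.028 [0.66618658 0.05617418 0.028     ] [0.68861793 0.05613348 0.028     ]
```

Reading the picture: the closed fingers sit centred over the knob but above it. Their ends are at (320,297) in the wrist view and about 22–28 mm high in the side view. The real tips are therefore higher than the TCP reading. I'll reopen, go lower while watching the force, and close again.

Emit:
{"op": "drive_tool", "data": {
  "motion": [
    {"dx": 0, "dy": 0.001, "dz": 0, "twist": 0, "claw": 0.04},
    {"dx": 0, "dy": 0.001, "dz": 0, "twist": 0, "claw": 0.04},
    {"dx": 0, "dy": 0.001, "dz": 0, "twist": 0, "claw": 0.04},
    {"dx": 0, "dy": 0.001, "dz": 0.002, "twist": 0, "claw": 0.04},
    {"dx": 0, "dy": 0.001, "dz": 0.004, "twist": 0, "claw": 0.04},
    {"dx": 0, "dy": 0.001, "dz": 0.006, "twist": 0, "claw": 0.04},
    {"dx": 0, "dy": 0.001, "dz": 0.006, "twist": 0, "claw": 0.04}
  ]
}}

```text
clock: 11.75
eef_pos: [0.6507, 0.0566, 0.0037]
eef_rot: [3.141, -0.001, -0.001]
force: [0.2, -0.2, 0.3]
finger_gap: 0.469
grip_force: 0.0
```

Emit:
{"op": "drive_tool", "data": {
  "motion": [
    {"dx": 0, "dy": 0, "dz": 0, "twist": 0, "claw": 0.005},
    {"dx": 0, "dy": 0, "dz": 0, "twist": 0, "claw": 0.005},
    {"dx": 0, "dy": 0, "dz": 0, "twist": 0, "claw": 0.005},
    {"dx": 0, "dy": 0, "dz": 0, "twist": 0, "claw": 0.005},
    {"dx": 0, "dy": 0, "dz": 0, "twist": 0, "claw": 0.005},
    {"dx": 0, "dy": 0, "dz": 0, "twist": 0, "claw": 0.005}
  ],
  "force": 30
}}

```text
clock: 12.35
eef_pos: [0.6511, 0.0566, 0.0042]
eef_rot: [-3.142, 0.001, -0.0]
force: [-0.1, -0.1, 0.2]
finger_gap: 0.06
grip_force: 0.0
```

```bash
python3 - <<'E'
from h import *
i,K,R,C=snap('side','side2')
j,*_=snap('wrist','w7')
u,v=239,232
a=cv2.resize(np.ascontiguousarray(i[v-30:v+30,u-25:u+25]),(400,480),interpolation=cv2.INTER_CUBIC); b=cv2.resize(j[220:370,258:383].copy(),(400,480))
cv2.imwrite('pics/g7.png',np.hstack([a,b])[:,:,::-1])
E
```

```text
(no output)
```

View pics/g7.png

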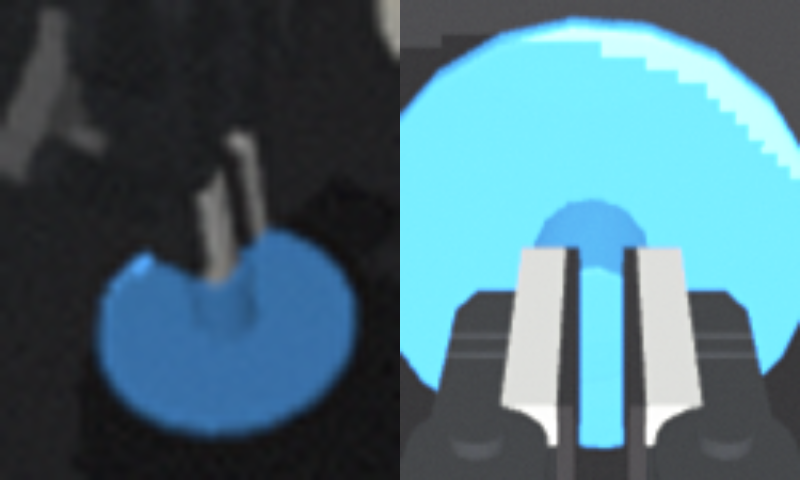

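The fingers still end on top of the knob: the knob's side shows below them at crop (225,310), and its bright top shows between the pads. I'll go on down with the fingers open, watching the force.

Emit:
{"op": "drive_tool", "data": {
  "motion": [
    {"dx": 0, "dy": 0, "dz": 0, "twist": 0, "claw": 0.03},
    {"dx": 0, "dy": 0, "dz": 0, "twist": 0, "claw": 0.03},
    {"dx": 0, "dy": 0, "dz": 0, "twist": 0, "claw": 0.03},
    {"dx": 0, "dy": 0, "dz": 0.002, "twist": 0, "claw": 0.03},
    {"dx": 0, "dy": 0, "dz": 0.004, "twist": 0, "claw": 0.03},
    {"dx": 0, "dy": 0, "dz": 0.006, "twist": 0, "claw": 0.03},
    {"dx": 0, "dy": 0, "dz": 0.006, "twist": 0, "claw": 0.03}
  ]
}}

```text
clock: 13.15
eef_pos: [0.6507, 0.0565, -0.0024]
eef_rot: [3.141, -0.001, -0.001]
force: [1.1, -0.2, 0.5]
finger_gap: 0.346
grip_force: 0.0
```

Emit:
{"op": "drive_tool", "data": {
  "motion": [
    {"dx": 0, "dy": 0, "dz": 0, "twist": 0, "claw": 0.005},
    {"dx": 0, "dy": 0, "dz": 0, "twist": 0, "claw": 0.005},
    {"dx": 0, "dy": 0, "dz": 0, "twist": 0, "claw": 0.005},
    {"dx": 0, "dy": 0, "dz": 0, "twist": 0, "claw": 0.005},
    {"dx": 0, "dy": 0, "dz": 0, "twist": 0, "claw": 0.005}
  ],
  "force": 20
}}

```text
clock: 13.65
eef_pos: [0.6511, 0.0566, -0.0018]
eef_rot: [-3.142, 0.001, -0.0]
force: [0.3, -0.4, -0.6]
finger_gap: 0.165
grip_force: 19.5
```

The fingers now grip the knob, but only near its top. I'll go a little deeper.

Emit:
{"op": "drive_tool", "data": {
  "motion": [
    {"dx": 0, "dy": 0, "dz": 0, "twist": 0, "claw": 0.03},
    {"dx": 0, "dy": 0, "dz": 0, "twist": 0, "claw": 0.03},
    {"dx": 0, "dy": 0, "dz": 0, "twist": 0, "claw": 0.03},
    {"dx": 0, "dy": 0, "dz": 0.002, "twist": 0, "claw": 0.03},
    {"dx": 0, "dy": 0, "dz": 0.004, "twist": 0, "claw": 0.03},
    {"dx": 0, "dy": 0, "dz": 0.006, "twist": 0, "claw": 0.03},
    {"dx": 0, "dy": 0, "dz": 0.008, "twist": 0, "claw": 0.03},
    {"dx": 0, "dy": 0, "dz": 0.008, "twist": 0, "claw": 0.03}
  ]
}}

```text
clock: 14.45
eef_pos: [0.6507, 0.0565, -0.0103]
eef_rot: [3.141, -0.001, -0.001]
force: [-0.8, -0.5, 0.1]
finger_gap: 0.355
grip_force: 0.0
```

Emit:
{"op": "drive_tool", "data": {
  "motion": [
    {"dx": 0, "dy": 0, "dz": 0, "twist": 0, "claw": 0.005},
    {"dx": 0, "dy": 0, "dz": 0, "twist": 0, "claw": 0.005},
    {"dx": 0, "dy": 0, "dz": 0, "twist": 0, "claw": 0.005},
    {"dx": 0, "dy": 0, "dz": 0, "twist": 0, "claw": 0.005},
    {"dx": 0, "dy": 0, "dz": 0, "twist": 0, "claw": 0.005}
  ],
  "force": 30
}}

```text
clock: 14.95
eef_pos: [0.6511, 0.0566, -0.0098]
eef_rot: [-3.142, 0.001, -0.0]
force: [0.7, 0.3, 0.3]
finger_gap: 0.169
grip_force: 29.2
```

Emit:
{"op": "drive_tool", "data": {
  "motion": [
    {"dx": 0, "dy": 0, "dz": -0.02, "twist": 0, "claw": 0.005},
    {"dx": 0, "dy": 0, "dz": -0.06, "twist": 0, "claw": 0.005},
    {"dx": 0, "dy": 0, "dz": -0.1, "twist": 0, "claw": 0.005},
    {"dx": 0, "dy": 0, "dz": -0.14, "twist": 0, "claw": 0.005},
    {"dx": 0, "dy": 0, "dz": -0.17, "twist": 0, "claw": 0.005},
    {"dx": 0, "dy": 0, "dz": -0.18, "twist": 0, "claw": 0.005},
    {"dx": -0.03, "dy": 0.03, "dz": -0.18, "twist": 0, "claw": 0.005},
    {"dx": -0.06, "dy": 0.06, "dz": -0.18, "twist": 0, "claw": 0.005},
    {"dx": -0.09, "dy": 0.09, "dz": -0.18, "twist": 0, "claw": 0.005},
    {"dx": -0.12, "dy": 0.12, "dz": -0.18, "twist": 0, "claw": 0.005},
    {"dx": -0.15, "dy": 0.15, "dz": -0.18, "twist": 0, "claw": 0.005},
    {"dx": -0.18, "dy": 0.175, "dz": -0.18, "twist": 0, "claw": 0.005},
    {"dx": -0.2, "dy": 0.193, "dz": -0.18, "twist": 0, "claw": 0.005},
    {"dx": -0.2055, "dy": 0.198, "dz": -0.18, "twist": 0, "claw": 0.005},
    {"dx": -0.2055, "dy": 0.198, "dz": -0.18, "twist": 0, "claw": 0.005},
    {"dx": -0.2055, "dy": 0.198, "dz": -0.18, "twist": 0, "claw": 0.005},
    {"dx": -0.2055, "dy": 0.198, "dz": -0.18, "twist": 0, "claw": 0.005}
  ]
}}

```text
clock: 16.65
eef_pos: [0.4461, -0.1406, 0.1698]
eef_rot: [-3.141, -0.0, 0.001]
force: [-0.3, 0.2, -0.2]
finger_gap: 0.166
grip_force: 29.3
```

```bash
python3 w.py w8; python3 - <<'E'
from m import *
i,K,R,C=load('w8')
b=max(blobs(i,F['blue'],300),key=lambda b:b[1][4]); x,y,w,h,a=b[1]; print(b[1])
o=get_obs(); z=o['eef_pos'][2]+.0098
# front (+x) edge and side extremes of disc at its top height
print('front',plane(K,R,C,(x+w/2,y),z+.006),'L',plane(K,R,C,(x,y+h/2),z+.006),'R',plane(K,R,C,(x+w,y+h/2),z+.006))
print(o['eef_pos'],o['finger_gap'],o['grip_force'])
for f in('top1','top2'):
    if f=='top2': snap('top',f)
T=load('top1'); g=near(blobs(T[0],F['grey']),(372,265)); print('beaker blob top1',g[0],g[1])
cv2.imwrite('pics/p8.png',np.hstack([cv2.resize(T[0][225:315,325:415].copy(),(400,400)),cv2.resize(i[100:420,160:480].copy(),(400,400))])[:,:,::-1])
E
```

```text
16.7 [ 0.4461 -0.1406  0.1698] [-3.141e+00 -0.000e+00  1.000e-03] [ 0.03  0.11 -0.17 -0.   -1.3   1.54] cam [ 0.523 -0.142  0.338]
[  244   235   155   143 11395]
front [ 0.47791358 -0.14263351  0.18559673] L [ 0.44774926 -0.11126277  0.18559673] R [ 0.44770051 -0.17401009  0.18559673]
[ 0.44606245 -0.14061174  0.16979673] 0.16778958374772865 29.308308362960815
beaker blob top1 [371.28222621 274.97845601] [ 342  241   60   61 2785]
```

View pics/p8.png

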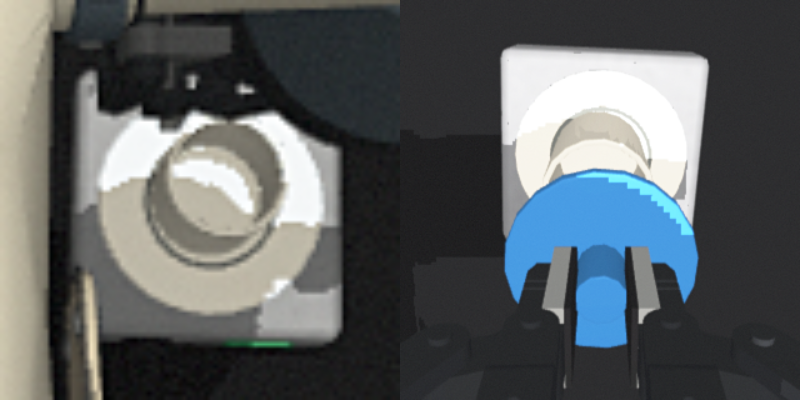

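The left crop (top view taken before the carry) shows the beaker standing on the plate with its rim at (228,180). On the right, the cover hangs level in the fingers, over the beaker. The wrist view puts the cover centre at (0.446,-0.143) and the beaker at about (0.446,-0.141), so it can go down.

Emit:
{"op": "drive_tool", "data": {
  "motion": [
    {"dx": 0, "dy": -0.001, "dz": 0.02, "twist": 0, "claw": 0.005},
    {"dx": 0, "dy": -0.001, "dz": 0.04, "twist": 0, "claw": 0.005},
    {"dx": 0, "dy": -0.001, "dz": 0.05, "twist": 0, "claw": 0.005},
    {"dx": 0, "dy": -0.001, "dz": 0.057, "twist": 0, "claw": 0.005},
    {"dx": 0, "dy": -0.001, "dz": 0.061, "twist": 0, "claw": 0.005},
    {"dx": 0, "dy": -0.001, "dz": 0.063, "twist": 0, "claw": 0.005},
    {"dx": 0, "dy": -0.001, "dz": 0.064, "twist": 0, "claw": 0.005},
    {"dx": 0, "dy": -0.001, "dz": 0.064, "twist": 0, "claw": 0.005},
    {"dx": 0, "dy": -0.001, "dz": 0.064, "twist": 0, "claw": 0.005}
  ]
}}

```text
clock: 17.65
eef_pos: [0.4457, -0.1403, 0.1066]
eef_rot: [3.142, -0.001, 0.001]
force: [0.1, 0.0, 0.0]
finger_gap: 0.17
grip_force: 29.3
```

Emit:
{"op": "drive_tool", "data": {
  "motion": [
    {"dx": 0, "dy": 0, "dz": 0.001, "twist": 0, "claw": 0.005},
    {"dx": 0, "dy": 0, "dz": 0.001, "twist": 0, "claw": 0.005}
  ]
}}

```text
clock: 17.85
eef_pos: [0.4454, -0.1403, 0.1052]
eef_rot: [-3.142, 0.001, -0.0]
force: [-0.1, -0.1, -0.1]
finger_gap: 0.171
grip_force: 29.3
```

Emit:
{"op": "drive_tool", "data": {
  "motion": [
    {"dx": 0, "dy": 0, "dz": 0.001, "twist": 0, "claw": 0.005},
    {"dx": 0, "dy": 0, "dz": 0.001, "twist": 0, "claw": 0.005}
  ]
}}

```text
clock: 18.05
eef_pos: [0.4459, -0.1405, 0.1052]
eef_rot: [3.141, -0.001, 0.002]
force: [-2.1, -0.0, 7.1]
finger_gap: 0.165
grip_force: 29.8
```

Contact came exactly at the expected height. Releasing.

Emit:
{"op": "drive_tool", "data": {
  "motion": [
    {"dx": 0, "dy": 0, "dz": -0.0005, "twist": 0, "claw": 0.02},
    {"dx": 0, "dy": 0, "dz": -0.0005, "twist": 0, "claw": 0.03},
    {"dx": 0, "dy": 0, "dz": -0.0005, "twist": 0, "claw": 0.035},
    {"dx": 0, "dy": 0, "dz": -0.0005, "twist": 0, "claw": 0.035},
    {"dx": 0, "dy": 0, "dz": -0.02, "twist": 0, "claw": 0.035},
    {"dx": 0, "dy": 0, "dz": -0.05, "twist": 0, "claw": 0.035},
    {"dx": 0, "dy": 0, "dz": -0.1, "twist": 0, "claw": 0.035},
    {"dx": 0, "dy": 0, "dz": -0.15, "twist": 0, "claw": 0.035},
    {"dx": 0, "dy": 0, "dz": -0.18, "twist": 0, "claw": 0.085},
    {"dx": 0, "dy": 0, "dz": -0.18, "twist": 0, "claw": 0.085},
    {"dx": 0, "dy": 0, "dz": -0.18, "twist": 0, "claw": 0.085}
  ]
}}

```text
clock: 19.15
eef_pos: [0.4456, -0.14, 0.2844]
eef_rot: [-3.141, 0.001, -0.002]
force: [-0.1, -0.2, -1.7]
finger_gap: 0.9
grip_force: 0.0
```

```bash
python3 w.py w9; python3 - <<'E'
from m import *
i,K,R,C=load('w9')
j,*_=snap('side','side3')
g=np.hstack([cv2.resize(i[120:300,230:410].copy(),(400,400)),cv2.resize(j[140:240,325:425].copy(),(400,400))])
cv2.imwrite('pics/p9.png',g[:,:,::-1])
for z in(.115,.121): print(z,plane(K,R,C,near(blobs(i,F['blue'],300),(320,200))[0],z))
E
```

```text
19.2 [ 0.4451 -0.14    0.2834] [-3.141e+00  1.000e-03  2.000e-03] [ 0.03  0.08  0.09 -0.   -1.58  1.54] cam [ 0.522 -0.142  0.453]
0.115 [ 0.43603747 -0.13801206  0.115     ]
0.121 [ 0.43757186 -0.13807914  0.121     ]
```

View pics/p9.png

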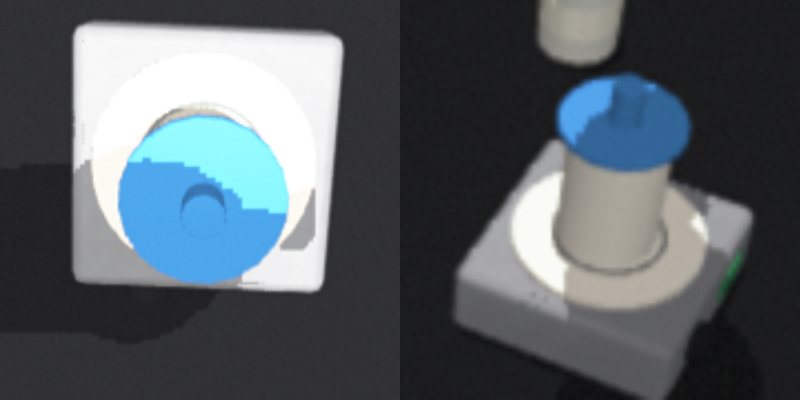

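The picture shows the cover lying flat on the rim. Disc centre in the side crop is (623,122) against a rim centre near 618, so it is about 2 mm off. Next is the purple jar. The fingertips really sit about 25 mm above the TCP reading, so I go lower for it.

Emit:
{"op": "drive_tool", "data": {
  "motion": [
    {"dx": 0.088, "dy": 0.194, "dz": 0, "twist": 0, "claw": 0.085},
    {"dx": 0.088, "dy": 0.194, "dz": 0, "twist": 0, "claw": 0.085},
    {"dx": 0.088, "dy": 0.194, "dz": 0, "twist": 0, "claw": 0.085},
    {"dx": 0.088, "dy": 0.194, "dz": 0, "twist": 0, "claw": 0.085},
    {"dx": 0.088, "dy": 0.194, "dz": 0, "twist": 0, "claw": 0.085},
    {"dx": 0.088, "dy": 0.194, "dz": 0, "twist": 0, "claw": 0.085},
    {"dx": 0.088, "dy": 0.194, "dz": 0.04, "twist": 0, "claw": 0.085},
    {"dx": 0.088, "dy": 0.194, "dz": 0.08, "twist": 0, "claw": 0.085},
    {"dx": 0.088, "dy": 0.194, "dz": 0.12, "twist": 0, "claw": 0.085},
    {"dx": 0.088, "dy": 0.194, "dz": 0.15, "twist": 0, "claw": 0.085},
    {"dx": 0.088, "dy": 0.194, "dz": 0.18, "twist": 0, "claw": 0.085},
    {"dx": 0.088, "dy": 0.194, "dz": 0.21, "twist": 0, "claw": 0.085},
    {"dx": 0.088, "dy": 0.194, "dz": 0.24, "twist": 0, "claw": 0.085},
    {"dx": 0.088, "dy": 0.194, "dz": 0.265, "twist": 0, "claw": 0.085},
    {"dx": 0.088, "dy": 0.194, "dz": 0.275, "twist": 0, "claw": 0.085},
    {"dx": 0.088, "dy": 0.194, "dz": 0.282, "twist": 0, "claw": 0.085},
    {"dx": 0.088, "dy": 0.194, "dz": 0.282, "twist": 0, "claw": 0.085}
  ]
}}

```text
clock: 20.95
eef_pos: [0.5332, -0.334, 0.0023]
eef_rot: [3.142, -0.0, -0.0]
force: [0.4, 0.2, -0.1]
finger_gap: 0.994
grip_force: 0.0
```

Emit:
{"op": "drive_tool", "data": {
  "motion": [
    {"dx": 0, "dy": 0, "dz": 0, "twist": 0, "claw": 0.04},
    {"dx": 0, "dy": 0, "dz": 0, "twist": 0, "claw": 0.04},
    {"dx": 0, "dy": 0, "dz": 0, "twist": 0, "claw": 0.04},
    {"dx": 0, "dy": 0, "dz": 0, "twist": 0, "claw": 0.04},
    {"dx": 0, "dy": 0, "dz": 0, "twist": 0, "claw": 0.04},
    {"dx": 0, "dy": 0, "dz": 0, "twist": 0, "claw": 0.04},
    {"dx": 0, "dy": 0, "dz": 0, "twist": 0, "claw": 0.04}
  ],
  "force": 40
}}

```text
clock: 21.65
eef_pos: [0.534, -0.3346, 0.0035]
eef_rot: [3.141, -0.001, 0.003]
force: [-0.8, 1.3, 4.8]
finger_gap: 0.558
grip_force: 40.7
```

Emit:
{"op": "drive_tool", "data": {
  "motion": [
    {"dx": 0, "dy": 0, "dz": -0.03, "twist": 0, "claw": 0.04},
    {"dx": 0, "dy": 0, "dz": -0.07, "twist": 0, "claw": 0.04},
    {"dx": 0, "dy": 0, "dz": -0.11, "twist": 0, "claw": 0.04},
    {"dx": 0, "dy": 0, "dz": -0.15, "twist": 0, "claw": 0.04},
    {"dx": 0, "dy": 0, "dz": -0.18, "twist": 0, "claw": 0.04},
    {"dx": 0, "dy": 0, "dz": -0.19, "twist": 0, "claw": 0.04},
    {"dx": 0, "dy": -0.04, "dz": -0.19, "twist": 0, "claw": 0.04},
    {"dx": 0, "dy": -0.08, "dz": -0.19, "twist": 0, "claw": 0.04},
    {"dx": 0, "dy": -0.12, "dz": -0.19, "twist": 0, "claw": 0.04},
    {"dx": 0, "dy": -0.16, "dz": -0.19, "twist": 0, "claw": 0.04},
    {"dx": 0, "dy": -0.2, "dz": -0.19, "twist": 0, "claw": 0.04},
    {"dx": -0.015, "dy": -0.24, "dz": -0.19, "twist": 0, "claw": 0.04},
    {"dx": -0.045, "dy": -0.27, "dz": -0.19, "twist": 0, "claw": 0.04},
    {"dx": -0.07, "dy": -0.3, "dz": -0.19, "twist": 0, "claw": 0.04},
    {"dx": -0.085, "dy": -0.314, "dz": -0.19, "twist": 0, "claw": 0.04},
    {"dx": -0.085, "dy": -0.314, "dz": -0.19, "twist": 0, "claw": 0.04},
    {"dx": -0.085, "dy": -0.314, "dz": -0.17, "twist": 0, "claw": 0.04},
    {"dx": -0.085, "dy": -0.314, "dz": -0.14, "twist": 0, "claw": 0.04}
  ]
}}

```text
clock: 23.45
eef_pos: [0.4496, -0.0201, 0.1422]
eef_rot: [-3.141, 0.001, -0.005]
force: [1.0, 0.6, -1.5]
finger_gap: 0.564
grip_force: 41.9
```

```bash
python3 w.py w10
```

```text
23.5 [ 0.4452 -0.0202  0.1359] [-3.141e+00  3.000e-03  1.300e-02] [ 0.31  0.09 -0.27 -0.   -1.22  1.26] cam [ 0.526 -0.022  0.311]
```

View pics/w10.png

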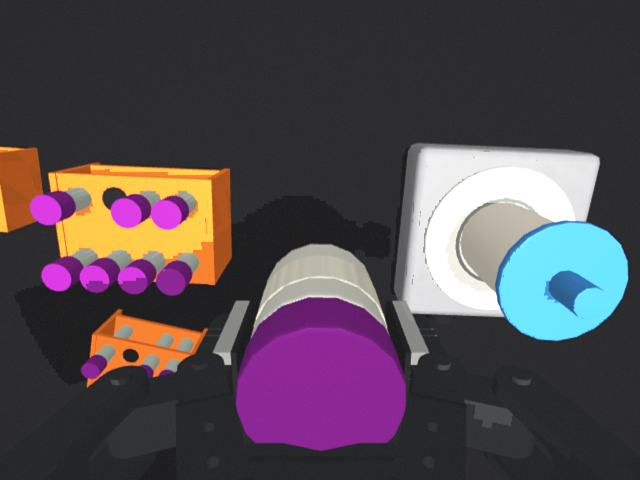

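The jar hangs upright between the fingers (cap (320,375)), midway between rack (right face at (222,230)) and stirrer (left side at (405,230)). The cover is still on its beaker. Lowering the jar now.

Emit:
{"op": "drive_tool", "data": {
  "motion": [
    {"dx": 0, "dy": 0, "dz": 0.03, "twist": 0, "claw": 0.04},
    {"dx": 0, "dy": 0, "dz": 0.06, "twist": 0, "claw": 0.04},
    {"dx": 0, "dy": 0, "dz": 0.09, "twist": 0, "claw": 0.04},
    {"dx": 0, "dy": 0, "dz": 0.115, "twist": 0, "claw": 0.04},
    {"dx": 0, "dy": 0, "dz": 0.13, "twist": 0, "claw": 0.04},
    {"dx": 0, "dy": 0, "dz": 0.136, "twist": 0, "claw": 0.04},
    {"dx": 0, "dy": 0, "dz": 0.138, "twist": 0, "claw": 0.04},
    {"dx": 0, "dy": 0, "dz": 0.139, "twist": 0, "claw": 0.04},
    {"dx": 0, "dy": 0, "dz": 0.139, "twist": 0, "claw": 0.04}
  ]
}}

```text
clock: 24.4
eef_pos: [0.4492, -0.0202, 0.0039]
eef_rot: [-3.141, 0.001, -0.002]
force: [-0.4, 0.6, -1.9]
finger_gap: 0.562
grip_force: 41.9
```

Emit:
{"op": "drive_tool", "data": {
  "motion": [
    {"dx": 0, "dy": 0, "dz": 0.001, "twist": 0, "claw": 0.04},
    {"dx": 0, "dy": 0, "dz": 0.001, "twist": 0, "claw": 0.04},
    {"dx": 0, "dy": 0, "dz": 0.001, "twist": 0, "claw": 0.055},
    {"dx": 0, "dy": 0, "dz": 0.001, "twist": 0, "claw": 0.065},
    {"dx": 0, "dy": 0, "dz": 0.001, "twist": 0, "claw": 0.065},
    {"dx": 0, "dy": 0, "dz": 0.001, "twist": 0, "claw": 0.065},
    {"dx": 0, "dy": 0, "dz": -0.02, "twist": 0, "claw": 0.065},
    {"dx": 0, "dy": 0, "dz": -0.06, "twist": 0, "claw": 0.065},
    {"dx": 0, "dy": 0, "dz": -0.1, "twist": 0, "claw": 0.065},
    {"dx": 0, "dy": 0, "dz": -0.15, "twist": 0, "claw": 0.065},
    {"dx": 0, "dy": 0, "dz": -0.2, "twist": 0, "claw": 0.085},
    {"dx": 0, "dy": 0, "dz": -0.25, "twist": 0, "claw": 0.085},
    {"dx": 0, "dy": 0, "dz": -0.25, "twist": 0, "claw": 0.085},
    {"dx": 0, "dy": 0, "dz": -0.25, "twist": 0, "claw": 0.085},
    {"dx": 0, "dy": 0, "dz": -0.25, "twist": 0, "claw": 0.085}
  ]
}}

```text
clock: 25.9
eef_pos: [0.4478, -0.0202, 0.252]
eef_rot: [-3.142, 0.001, 0.004]
force: [-0.4, -0.4, -0.2]
finger_gap: 0.996
grip_force: 0.0
```

```bash
python3 w.py w11; python3 - <<'E'
from m import *
i,K,R,C=load('w11')
for c,z in(('orange',.055),('purple',.075),('grey',.045)):
  for b in blobs(i,F[c],250): print(c,b[0].round(1),b[1],plane(K,R,C,b[0],z).round(4))
E
```

```text
25.95 [ 0.4477 -0.0203  0.2517] [ 3.141e+00 -1.000e-03 -5.000e-03] [ 0.31  0.04 -0.03 -0.   -1.5   1.26] cam [ 0.525 -0.022  0.42 ]
orange [ 91.5 159.9] [   1  131  112   66 1461] [0.4845 0.1772 0.055 ]
orange [230.  189.1] [ 126  147  127   88 1329] [0.4588 0.0584 0.055 ]
orange [188.2 291.2] [ 144  261   90   77 2633] [0.3601 0.1051 0.055 ]
purple [ 48.9 151.5] [ 29 143  42  18 533] [0.4936 0.1999 0.075 ]
purple [133.7 174.9] [120 165  29  22 492] [0.4744 0.1333 0.075 ]
purple [188.1 177. ] [176 167  26  22 435] [0.4726 0.0882 0.075 ]
purple [215.4 178.3] [204 168  24  22 410] [0.4715 0.0657 0.075 ]
purple [319.5 203.4] [ 291  174   58   59 2606] [ 0.4501 -0.021   0.075 ]
purple [ 35.6 185.6] [  0 176  75  21 998] [0.4656 0.2165 0.075 ]
purple [151.  223.2] [125 211  53  26 924] [0.4329 0.124  0.075 ]
purple [190.8 224.9] [179 213  25  24 423] [0.4314 0.0899 0.075 ]
purple [217.  225.9] [206 214  23  24 405] [0.4304 0.0674 0.075 ]
grey [433.6 186. ] [  377   132   145   130 11631] [ 0.4595 -0.1248  0.045 ]
grey [320.2 173.7] [295 166  51  25 347] [ 0.4708 -0.0216  0.045 ]
grey [157.5 350.3] [ 131  314   58   74 1238] [0.2892 0.1467 0.045 ]
grey [483.1 350.1] [ 453  314   58   74 1245] [ 0.2888 -0.1896  0.045 ]
```

View pics/w11.png

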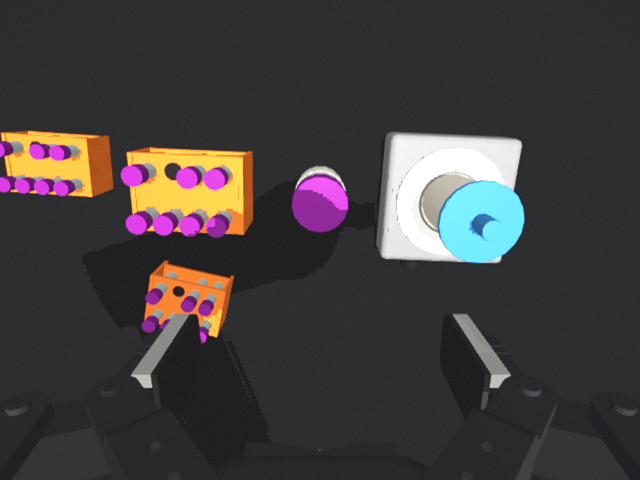

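The jar stands upright with its cap at (320,203), casting to (0.450,-0.021), where the midpoint is about (0.449,-0.021). Nothing else has moved. Next: above the amber bottle.

Emit:
{"op": "drive_tool", "data": {
  "motion": [
    {"dx": 0.05, "dy": -0.375, "dz": 0, "twist": 0, "claw": 0.085},
    {"dx": 0.05, "dy": -0.375, "dz": 0, "twist": 0, "claw": 0.085},
    {"dx": 0.05, "dy": -0.375, "dz": 0, "twist": 0, "claw": 0.085},
    {"dx": 0.05, "dy": -0.375, "dz": 0, "twist": 0, "claw": 0.085},
    {"dx": 0.05, "dy": -0.375, "dz": 0, "twist": 0, "claw": 0.085},
    {"dx": 0.05, "dy": -0.375, "dz": 0, "twist": 0, "claw": 0.085},
    {"dx": 0.05, "dy": -0.375, "dz": 0, "twist": 0, "claw": 0.085},
    {"dx": 0.05, "dy": -0.375, "dz": 0, "twist": 0, "claw": 0.085},
    {"dx": 0.05, "dy": -0.375, "dz": 0, "twist": 0, "claw": 0.085},
    {"dx": 0.05, "dy": -0.375, "dz": 0, "twist": 0, "claw": 0.085},
    {"dx": 0.05, "dy": -0.375, "dz": 0, "twist": 0, "claw": 0.085},
    {"dx": 0.05, "dy": -0.375, "dz": 0, "twist": 0, "claw": 0.085}
  ]
}}

```text
clock: 27.15
eef_pos: [0.4989, 0.3536, 0.2535]
eef_rot: [-3.142, 0.003, -0.0]
force: [0.7, -0.5, -0.6]
finger_gap: 1.001
grip_force: 0.0
```

```bash
python3 w.py w12; python3 - <<'E'
from m import *
V=load('w11'); print('rack by tubes',plane(*V[1:],(176,201),.088),plane(*V[1:],(176,201),.08))
i,K,R,C=load('w12');T=load('top0')
print('pred',proj(K,R,C,(.534,.355,.095)))
for b in blobs(i,F['white'],150):
    print(b[0].round(1),b[1],plane(K,R,C,b[0],.093).round(4),tri((C,ray(K,R,b[0])),(T[3],ray(T[1],T[2],(117.6,222.1)))).round(4))
E
```

```text
27.2 [0.4989 0.3537 0.2537] [-3.141e+00  3.000e-03 -1.000e-03] [ 0.87  0.38  0.4   0.   -1.59  0.7 ] cam [0.576 0.352 0.422]
rack by tubes [0.45506185 0.09585215 0.088     ] [0.4533737  0.09868763 0.08      ]
pred [316.51234051 167.74294256]
[ 63. 177.] [   0    0  111  330 7545] [0.527  0.5559 0.093 ] [0.5265 0.3442 0.3086]
[509.2  20.5] [ 466    0   86   51 3093] [0.6376 0.2171 0.093 ] [0.5506 0.2934 0.2585]
[320.2 166.3] [ 303  148   35   37 1018] [0.5349 0.3521 0.093 ] [0.5343 0.3529 0.095 ]
[322.9 269.8] [ 291  239   65   63 3229] [0.4477 0.3501 0.093 ] [0.4997 0.3339 0.1969]
[ 12.8 377.9] [   0  354   37   49 1082] [0.3415 0.6369 0.093 ] [0.5115 0.3318 0.3452]
[144.1 380.2] [132 375  20  13 157] [0.3387 0.5158 0.093 ] [0.4971 0.3436 0.2997]
[497.  380.1] [490 375  20  13 159] [0.3379 0.1888 0.093 ] [0.4837 0.2839 0.2903]
```

Emit:
{"op": "drive_tool", "data": {
  "motion": [
    {"dx": 0.0355, "dy": 0.001, "dz": 0.02, "twist": 0, "claw": 0.085},
    {"dx": 0.0355, "dy": 0.001, "dz": 0.06, "twist": 0, "claw": 0.085},
    {"dx": 0.0355, "dy": 0.001, "dz": 0.1, "twist": 0, "claw": 0.085},
    {"dx": 0.0355, "dy": 0.001, "dz": 0.14, "twist": 0, "claw": 0.085},
    {"dx": 0.0355, "dy": 0.001, "dz": 0.18, "twist": 0, "claw": 0.085},
    {"dx": 0.0355, "dy": 0.001, "dz": 0.21, "twist": 0, "claw": 0.085},
    {"dx": 0.0355, "dy": 0.001, "dz": 0.235, "twist": 0, "claw": 0.085},
    {"dx": 0.0355, "dy": 0.001, "dz": 0.247, "twist": 0, "claw": 0.085},
    {"dx": 0.0355, "dy": 0.001, "dz": 0.25, "twist": 0, "claw": 0.085},
    {"dx": 0.0355, "dy": 0.001, "dz": 0.25, "twist": 0, "claw": 0.085},
    {"dx": 0.0355, "dy": 0.001, "dz": 0.25, "twist": 0, "claw": 0.04},
    {"dx": 0.0355, "dy": 0.001, "dz": 0.25, "twist": 0, "claw": 0.04},
    {"dx": 0.0355, "dy": 0.001, "dz": 0.25, "twist": 0, "claw": 0.04},
    {"dx": 0.0355, "dy": 0.001, "dz": 0.25, "twist": 0, "claw": 0.04},
    {"dx": 0.0355, "dy": 0.001, "dz": 0.25, "twist": 0, "claw": 0.04},
    {"dx": 0.0355, "dy": 0.001, "dz": 0.25, "twist": 0, "claw": 0.04},
    {"dx": 0.0355, "dy": 0.001, "dz": 0.25, "twist": 0, "claw": 0.04}
  ],
  "force": 40
}}

```text
clock: 28.9
eef_pos: [0.5351, 0.3541, 0.0047]
eef_rot: [-3.14, 0.001, -0.003]
force: [-0.6, -0.6, 6.0]
finger_gap: 0.557
grip_force: 41.8
```

Emit:
{"op": "drive_tool", "data": {
  "motion": [
    {"dx": 0, "dy": 0, "dz": -0.03, "twist": 0, "claw": 0.04},
    {"dx": 0, "dy": 0, "dz": -0.07, "twist": 0, "claw": 0.04},
    {"dx": 0, "dy": 0, "dz": -0.11, "twist": 0, "claw": 0.04},
    {"dx": 0, "dy": 0, "dz": -0.13, "twist": 0, "claw": 0.04},
    {"dx": 0, "dy": 0.04, "dz": -0.13, "twist": 0, "claw": 0.04},
    {"dx": 0, "dy": 0.08, "dz": -0.13, "twist": 0, "claw": 0.04},
    {"dx": 0, "dy": 0.12, "dz": -0.13, "twist": 0, "claw": 0.04},
    {"dx": 0, "dy": 0.16, "dz": -0.13, "twist": 0, "claw": 0.04},
    {"dx": 0, "dy": 0.2, "dz": -0.13, "twist": 0, "claw": 0.04},
    {"dx": -0.002, "dy": 0.235, "dz": -0.13, "twist": 0, "claw": 0.04},
    {"dx": -0.0025, "dy": 0.258, "dz": -0.13, "twist": 0, "claw": 0.04},
    {"dx": -0.0025, "dy": 0.258, "dz": -0.13, "twist": 0, "claw": 0.04},
    {"dx": -0.0025, "dy": 0.258, "dz": -0.13, "twist": 0, "claw": 0.04},
    {"dx": -0.0025, "dy": 0.258, "dz": -0.1, "twist": 0, "claw": 0.04},
    {"dx": -0.0025, "dy": 0.258, "dz": -0.06, "twist": 0, "claw": 0.04},
    {"dx": -0.0025, "dy": 0.258, "dz": -0.03, "twist": 0, "claw": 0.04},
    {"dx": -0.0025, "dy": 0.258, "dz": -0.012, "twist": 0, "claw": 0.04},
    {"dx": -0.0025, "dy": 0.258, "dz": -0.004, "twist": 0, "claw": 0.04},
    {"dx": -0.0025, "dy": 0.258, "dz": -0.001, "twist": 0, "claw": 0.04},
    {"dx": -0.0025, "dy": 0.258, "dz": -0.001, "twist": 0, "claw": 0.04}
  ]
}}

```text
clock: 30.9
eef_pos: [0.5321, 0.0966, 0.005]
eef_rot: [-3.141, -0.001, -0.002]
force: [0.1, -1.3, -1.6]
finger_gap: 0.551
grip_force: 41.9
```

Emit:
{"op": "drive_tool", "data": {
  "motion": [
    {"dx": 0, "dy": 0, "dz": 0.001, "twist": 0, "claw": 0.04},
    {"dx": 0, "dy": 0, "dz": 0.001, "twist": 0, "claw": 0.04}
  ]
}}

```text
clock: 31.1
eef_pos: [0.5326, 0.0966, 0.0046]
eef_rot: [-3.141, 0.0, -0.004]
force: [-2.0, 0.7, 4.2]
finger_gap: 0.549
grip_force: 42.5
```

Contact with the bench. Releasing, rising and backing off.

Emit:
{"op": "drive_tool", "data": {
  "motion": [
    {"dx": 0, "dy": 0, "dz": 0, "twist": 0, "claw": 0.055},
    {"dx": 0, "dy": 0, "dz": 0, "twist": 0, "claw": 0.065},
    {"dx": 0, "dy": 0, "dz": 0, "twist": 0, "claw": 0.07},
    {"dx": 0, "dy": 0, "dz": 0, "twist": 0, "claw": 0.07},
    {"dx": 0, "dy": 0, "dz": -0.02, "twist": 0, "claw": 0.07},
    {"dx": 0, "dy": 0, "dz": -0.06, "twist": 0, "claw": 0.07},
    {"dx": 0, "dy": 0, "dz": -0.1, "twist": 0, "claw": 0.07},
    {"dx": 0, "dy": 0, "dz": -0.15, "twist": 0, "claw": 0.07},
    {"dx": 0, "dy": 0, "dz": -0.2, "twist": 0, "claw": 0.07},
    {"dx": 0, "dy": 0, "dz": -0.25, "twist": 0, "claw": 0.07},
    {"dx": -0.05, "dy": 0, "dz": -0.25, "twist": 0, "claw": 0.07},
    {"dx": -0.08, "dy": 0.04, "dz": -0.25, "twist": 0, "claw": 0.07},
    {"dx": -0.08, "dy": 0.08, "dz": -0.25, "twist": 0, "claw": 0.07},
    {"dx": -0.08, "dy": 0.1, "dz": -0.25, "twist": 0, "claw": 0.07},
    {"dx": -0.08, "dy": 0.1, "dz": -0.25, "twist": 0, "claw": 0.07},
    {"dx": -0.08, "dy": 0.1, "dz": -0.25, "twist": 0, "claw": 0.07}
  ]
}}

```text
clock: 32.7
eef_pos: [0.4514, -0.0044, 0.2532]
eef_rot: [-3.141, 0.003, -0.0]
force: [-0.0, 0.2, 0.3]
finger_gap: 0.822
grip_force: 0.0
```

```bash
python3 w.py w13; python3 - <<'E'
from m import *
i,K,R,C=load('w13'); print('amber pred',proj(K,R,C,(.5324,.0955,.095)))
for b in blobs(i,F['white'],150): print(b[0].round(1),b[1],plane(K,R,C,b[0],.093).round(4))
bl=near(blobs(i,F['blue'],100),(460,210)); print('cover',plane(K,R,C,bl[0],.121),bl[1])
j,*_=snap('side','side4')
cv2.imwrite('pics/f.png',np.hstack([i[60:360,0:560],cv2.resize(j[80:380,150:450].copy(),(240,300)) if 0 else j[90:390,200:440]])[:,:,::-1])
E
```

```text
32.75 [ 0.4516 -0.004   0.2531] [-3.141e+00  2.000e-03  0.000e+00] [ 0.34  0.05 -0.02 -0.   -1.5   1.23] cam [ 0.528 -0.006  0.421]
amber pred [184.65906542 106.5098276 ]
[186.3 106.1] [ 168   87   37   39 1144] [0.5327 0.0949 0.093 ]
[453.6 189.4] [ 398  140  140  124 9260] [ 0.4689 -0.1124  0.093 ]
[334.9 177.6] [313 172  46  20 193] [ 0.4785 -0.0175  0.093 ]
cover [ 0.45858351 -0.1168306   0.121     ] [458 186  44  60 151]
```

View pics/f.png

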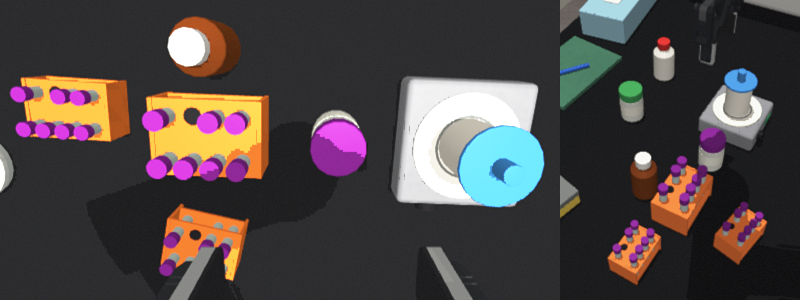

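The final picture shows the amber bottle upright behind the middle of the rack (cap (189,47), cast to (0.533,0.095) against a target of (0.532,0.096)). The jar is midway at (338,148), the cover is flat on the beaker on the plate, the bystanders in view (green jar, white bottle) look in place, and the gripper is clear. Handing in.

```bash
python3 -c "
from workcell import bot; print(bot.finish_job())"
```

```text
the job is handed in; nothing more can be done
None
```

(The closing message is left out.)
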